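# Clamp the flow cell to its set torque

## Robot

A 6-joint arm with a two-finger parallel gripper is mounted at the origin on the work surface. World frame = base frame: x ahead of the robot, y to its left, z up, the work surface at z = 0. Lengths are in mm, angles in rad, forces in N, time in s.
With the tool pointing down it reaches from about 350 to 775 mm from the base axis. Payload 7.3 kg.
Tool frame: the origin (TCP) lies on the centre line of the jaws, within the pads' length; the fingertips stand 17 mm ahead of it and the grasp point (between the pads) lies 2 mm behind it; z points along the fingers, y is the line along which they close (so a half turn about z gives the same grasp; the last joint's range is limited). The gripper opens to 92 mm and grips with 3 to 60 N. Pads are 19 mm wide; open, the fingers measure 130 mm over their backs; the gripper's body (75 mm by 190 mm) begins 47 mm behind the grasp point.
Start: joints at [-1.246, 0.342, 1.524, -0, 1.275, -0.146], TCP at [238.164, -467.893, 215.741] pointing down, gripper open.
Joint ranges: [-2.53, 2.53], [-0.77, 2.02], [0.04, 2.7], [-1, 4.14], [0.28, 2.66], [-3.11, 3.11]. Speed limits (rad/s): [2.57, 2.57, 3.14, 3.14, 3.14, 3.14].

## Interface

Orientations are given as [roll, pitch, yaw] about the fixed x, y, z axes, in that order (R = Rz(yaw) Ry(pitch) Rx(roll)).
In Python, from plant import bot gives the robot as it stands. The module is installed in compiled form; this text tells all that it offers.
- The arm moves only by the shell command python3 -m pendant 'ROWS'. ROWS is JSON, a list of rows, each a list of 3 entries, a list of its own where there are three numbers: the shift along the world's x, y, z as a fraction of full scale, then the turn, a rotation vector about the world's x, y, z as a fraction of full scale, then the opening, from -1 (shut) to 1 (fully open), so that 0 is half open. In form: [[[tx, ty, tz], [rx, ry, rz], claw], ...]. A call has exactly 10 rows; each row shifts and turns the commanded pose from where the row before left it; what a row does not reach is not made up. Full scale, the value 1, is 30 mm for a shift and 0.12 rad for a turn. A row lasts 1/12 s, in which the tool goes at most 41.7 mm and 7.16 degrees, less where a joint would pass 70% of its speed; a pose out of reach is approached as far as the arm can. A call with a number of a shift or a turn outside -1 to 1 is refused whole. A call with a gripper value outside its range is refused whole. The fingers move at their own pace and stop on an object; the grip force is fixed at half the most. Time passes only in rows, so rows that do not move let the fingers close, or fill a call up. It gives the time, the measured TCP pose, the force, the opening and the grip force at its end, in the units of the state.
- bot.get_obs(): the state, without advancing time (a new reading comes with each control period).
- bot.capture(name): name is "scene" or "top"; returns the picture (420x560x3 uint8, blue, green, red); there is no depth.
- bot.camera_params(name): a dict with "fovy" (degrees; the focal length in pixels is half the picture's height over the tangent of half this angle, whatever the lens; pixels are square), "cx", "cy" (the principal point, pixels), "camera_from_world" (4x4, takes a point from world to camera coordinates). Camera axes: x right, y down, z forward; pixel columns grow to the right and rows downward; lengths in mm; the calibration is good to about 2 mm. A picture is of the moment at which its call begins. camera_params takes no time and is no camera call.
- bot.close_job(): hands the job in; it is judged then, once.
The state is a dict: "time": time; "joint_positions": joint angles; "dq": joint speeds; "tau": joint torques, N m; "tool_pos": TCP position; "tcp_rot": TCP orientation; "contact_force": force on the tool from outside, world axes, zero at the start; "moment": the same for the moment, N m; "grip_width": finger opening in mm; "finger_force": force on a finger pad.
Only numpy, scipy, OpenCV 4.12 (cv2) and the standard library are available. Lean on these libraries where they do the work, as an engineer would, in place of code of your own. Each camera call takes 0.05 s, during which the arm holds its last target. There are 200 camera calls.

## Task

Take the taller flow cell, the one with two ports on top, out of the rack and stand it upright between the jaws of the bench clamp, centred along the jaws with its steel faces to them, and let go. Then tighten the clamp's ratchet knob clockwise until the cell is gripped and the knob slips and clicks at least two or three times (a click every 15 degrees), and stop within half a turn of the first click. Never tip the cell over, and leave the spare cell, flask, jar and beaker where they stand.

Things in the scene. Friction and masses are not known exactly. Their poses are not given: they have to be found in the camera images.
- cell_mid (a point): Flow cell to clamp: loose upright block 58 mm long (x), 30 wide (y), 46 high (z), about 0.25 kg, two steel plates (its y faces) with a clear plate between; point at its centre. Two ports, 9 mm wide, rise 11 mm above the top at x = +-16 mm. Either way round will do. The rack blocks its ends and the clamp its faces: on the way, set it down on the bench and take it again by its ends.
- rack: White rack fixed to the bench, origin at the centre of its underside, 78 mm (x) by 170 mm (y), floor 6 mm thick. Two bays at y = -40 and +40 mm, open towards +y and -y; end walls 5 mm thick, 50 mm wide, up to 50 mm above the bench, inner faces at x = -31.5 and +31.5 mm. One cell stands in each bay, long side along the rack's x.
- spare_mid (a point): The spare cell, to be left alone: like the flow cell, 58 x 30 mm, but 34 mm high with one port in the middle of its top. It stands in the rack's other bay. Point at its centre, 17 mm above its underside.
- bay (a point): Where the cell goes: the point on the clamp's bed right below the centre of the cell when it stands centred against the fixed jaw. x along the jaws (the cell's long side), y from the fixed jaw to the moving jaw and knob. Jaw faces at y = -15 mm (fixed) and y = +15 mm + 12 mm - 2.6 mm x (joint screw, rad).
- clamp: Bench clamp, fixed; origin at the centre of its underside, axes as bay. Bed 90 mm (x) by 200 mm (y), top 12 mm above the bench; bay at y = -55 mm. Jaws 46 mm wide in x, 14 to 16 mm thick, up to 55 mm above the bench; the cell's ends stand 6 mm out beyond them. Drive head 70 x 66 mm, top 46 mm above the bench, centred at y = +58 mm under the knob.
- knob_grip (a point): On the vertical axis of the clamp's ratchet knob, half-way up it, 73 mm above the bench. Round black fluted knob 42 mm in diameter and 30 mm high, over a 34 mm neck, its underside 12 mm above the drive head. Clockwise from above tightens: about 0.06 N m turning free, and it slips at 0.14 N m.
- screw (a joint): Turn of the clamp's screw (rad), 0 with the jaws fully open, growing clockwise as they close, 2.6 mm per rad; it starts between 0.7 and 2.7, and the jaws grip the cell at about 4.6. A steel pointer bar, 24 mm long, turns with it on top of the knob, and stands still while the knob slips.
- knob (a joint): How far the knob has slipped on the screw (rad), 0 at the start; grows only while it slips clicking at its set torque, 0.26 rad a click.
- flask: Small glass conical flask standing on the bench, 52 mm in diameter, 82 mm high, origin at the centre of its underside. To be left alone.
- jar: Small lidded jar standing on the bench, 46 mm in diameter, 70 mm high, origin at the centre of its underside. To be left alone.
- beaker: Small glass beaker standing on the bench, 50 mm in diameter, 65 mm high, origin at the centre of its underside. To be left alone.
Mind the look-alikes: they are no part of the job. Of the things like the clamp, leave any that is blue or brown; of the rest the smaller one is meant.

How it is judged:
By the outcome, as a careful person would: the job done as asked, in the order asked, and still so for the second after the job is handed in, with the robot touching nothing.
It also fails if it takes over 72 s, if anything falls off the work surface, if the arm or the gripper's body presses on something with over 40 N, if the wrist force passes 120 N, or if a joint passes its speed limit or range.

## Working session

There is one attempt and no reset: what is moved stays moved. The work goes in short steps, Python scripts to look and compute and a shell command to move; the robot and the scene stay as the last step left them, time stands still between calls to the robot, and variables do not carry over. Pictures are saved under pics/ and viewed, at most 10 in all, crops included, and the job is handed in when it is done.

```bash
mkdir -p pics
cat > h.py <<'E'
from plant import bot
import numpy as np, cv2
def cam(n):
    p=bot.camera_params(n); M=np.array(p["camera_from_world"]); f=210/np.tan(np.radians(p["fovy"])/2)
    return p,M,f
def ray(n,u,v):
    p,M,f=cam(n); d=M[:3,:3].T@np.array([(u-p["cx"])/f,(v-p["cy"])/f,1]); return -M[:3,:3].T@M[:3,3],d
def onz(n,u,v,z):
    o,d=ray(n,u,v); return o+d*(z-o[2])/d[2]
def proj(n,P):
    p,M,f=cam(n); c=M[:3,:3]@np.array(P,float)+M[:3,3]; return np.array([f*c[0]/c[2]+p["cx"],f*c[1]/c[2]+p["cy"]])
E
python3 - <<'E'
from h import *
for n in("scene","top"):
    cv2.imwrite(f"pics/{n}0.png",bot.capture(n)); p,M,f=cam(n); print(n,p,ray(n,280,210))
print(bot.get_obs())
E
```

```text
scene {'fovy': 44.267760224523535, 'cx': 287.11461781758516, 'cy': 201.42498481570522, 'camera_from_world': array([[ 3.53054929e-01,  9.35443084e-01,  1.72757785e-02,
        -1.79014059e+02],
       [ 7.06828230e-01, -2.54582477e-01, -6.59986073e-01,
        -3.32451133e+02],
       [-6.12981297e-01,  2.45222344e-01, -7.51079178e-01,
         1.71800140e+03],
       [ 0.00000000e+00,  0.00000000e+00,  0.00000000e+00,
         1.00000000e+00]])} (array([1351.29037022, -338.47110047, 1074.03457047]), array([-0.60610686,  0.2281034 , -0.76227886]))
top {'fovy': 45.40311880892661, 'cx': 283.8744192412763, 'cy': 208.38765647116728, 'camera_from_world': array([[-5.02584187e-03, -9.99984682e-01,  2.31890649e-03,
         2.35157804e+01],
       [-9.92005069e-01,  4.69329351e-03, -1.26110730e-01,
         5.26343783e+02],
       [ 1.26097915e-01, -2.93417958e-03, -9.92013461e-01,
         1.09283422e+03],
       [ 0.00000000e+00,  0.00000000e+00,  0.00000000e+00,
         1.00000000e+00]])} (array([ 384.44976965,   24.25170616, 1150.42932908]), array([ 0.12295044,  0.00479901, -0.99243642]))
{'time': 0.1, 'joint_positions': array([-1.24597341e+00,  3.42637651e-01,  1.52486907e+00, -1.83996827e-05,
        1.27544171e+00, -1.45967787e-01]), 'dq': array([-4.57787788e-04, -1.40845489e-03, -3.25423227e-03, -1.93171868e-05,
        1.29921642e-03,  1.35460541e-03]), 'tau': array([ 1.88398270e-03, -4.32007992e+01, -2.44694281e+01,  7.19176163e-02,
        5.25153300e-02, -5.75018203e-05]), 'tool_pos': array([ 238.04642311, -467.51790553,  215.14077415]), 'tcp_rot': array([-3.14024874e+00, -1.79789140e-04,  4.70795947e-01]), 'contact_force': array([0.05391076, 0.20174923, 0.32522932]), 'moment': array([ 0.01008526, -0.04584049, -0.01029429]), 'finger_force': 0.0, 'grip_width': 91.9663199552344}
```

View pics/scene0.png

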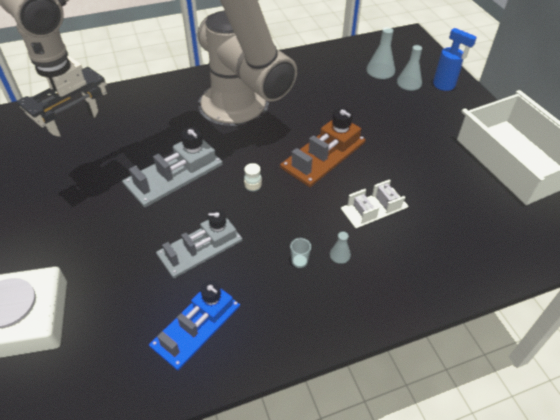

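View pics/top0.png

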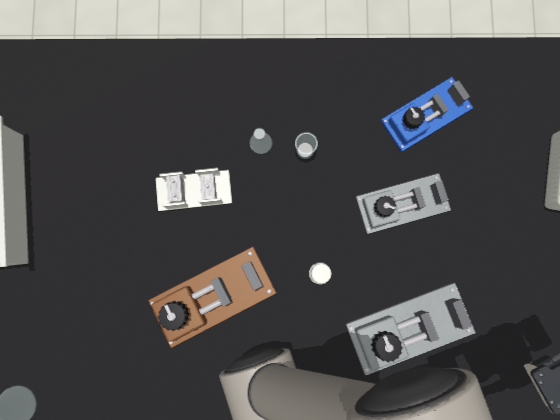

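Clamp-like items in the top view are blue (427,113), brown (212,297), large grey (410,330) and small grey (403,203). The small grey one is meant, because blue and brown are excluded and it is the smaller of the two greys. The rack is at top (194,190), the flask at (261,140), the beaker at (306,146) and the jar at (320,273). I'll confirm this in one enlarged crop.

Run:
```python
from h import *
t=cv2.imread("pics/top0.png"); s=cv2.imread("pics/scene0.png")
r=lambda im,x,y,w,h:cv2.resize(im[y:y+h,x:x+w],(400,300),interpolation=cv2.INTER_CUBIC)
a=np.vstack([np.hstack([r(t,150,155,92,69),r(t,352,165,104,78)]),np.hstack([r(s,332,170,88,66),r(s,150,205,100,75)])])
cv2.imwrite("pics/crop1.png",a)
# colour masks
hsv=cv2.cvtColor(t,cv2.COLOR_BGR2HSV)
def rect(im,x,y,w,h,lo):
    m=np.zeros(im.shape[:2],np.uint8); m[y:y+h,x:x+w]=(im[y:y+h,x:x+w].min(2)>lo)*255
    c=max(cv2.findContours(m,0,2)[0],key=cv2.contourArea); return cv2.minAreaRect(c),cv2.boxPoints(cv2.minAreaRect(c))
for nm,a in(("rack",(148,160,92,60,150)),("clamp",(350,165,108,75,75))):
    R,b=rect(t,*a); print(nm,R,b.round(1).tolist()); print([onz("top",*q,6 if nm=="rack" else 12)[:2].round(1).tolist() for q in b])
```

```text
rack ((192.9436492919922, 188.47906494140625), (36.355735778808594, 74.5924072265625), 83.82982635498047) [[153.89999389648438, 174.39999389648438], [228.10000610351562, 166.39999389648438], [232.0, 202.5], [157.8000030517578, 210.60000610351562]]
[[610.7, 321.6], [628.8, 150.0], [544.0, 140.2], [526.3, 310.3]]
clamp ((403.1697998046875, 202.59432983398438), (39.971920013427734, 88.18547058105469), 74.05460357666016) [[355.29998779296875, 195.5], [440.1000061035156, 171.3000030517578], [451.1000061035156, 209.6999969482422], [366.29998779296875, 233.89999389648438]]
[[558.2, -143.1], [613.9, -340.3], [524.3, -361.5], [469.8, -166.0]]
```

View pics/crop1.png

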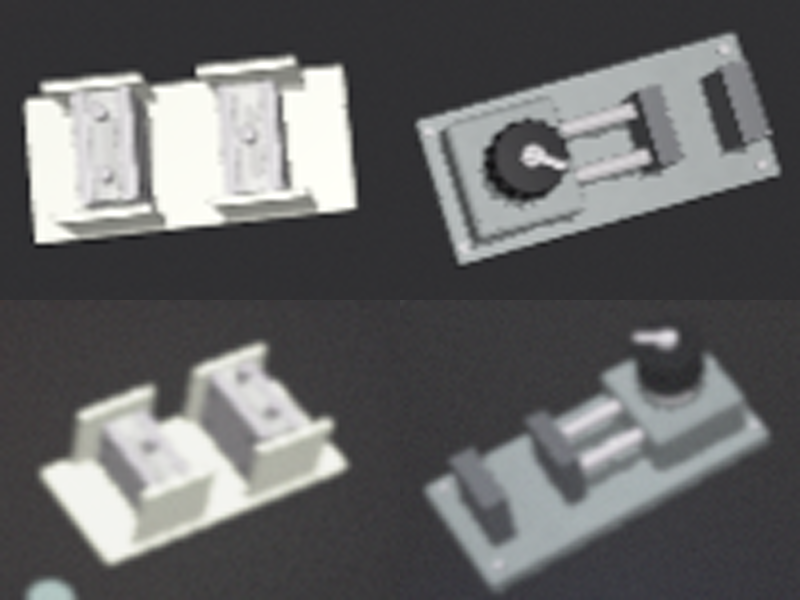

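The crop confirms the target cell: two ports, left bay in top view (ports near top px (173.5,181.5) and (174.8,195.9)). The spare, with one port, is in the right bay. The small grey clamp has a black knob at top px (385,206), with its fixed jaw at the right end.

Run:
```python
from h import *
from scipy.optimize import least_squares
def tri(a,b):
    o1,d1=ray("top",*a);o2,d2=ray("scene",*b); A=np.c_[d1,-d2]; t=np.linalg.lstsq(A,o2-o1,rcond=None)[0]
    return ((o1+d1*t[0]+o2+d2*t[1])/2).round(1), np.linalg.norm(o1+d1*t[0]-o2-d2*t[1]).round(1)
P=lambda l,z:np.array([onz("top",*q,z)[:2] for q in l])
def pose(c,z,w,l):  # fit rectangle
    Q=P(c,z); m=Q.mean(0); ly=(Q[0]+Q[3]-Q[1]-Q[2])/2; print("centre",m.round(1),"len",np.linalg.norm(ly).round(1),"wid",np.linalg.norm(Q[0]+Q[1]-Q[2]-Q[3])/2,"y-axis dir",(ly/np.linalg.norm(ly)).round(3),"ang",np.degrees(np.arctan2(ly[1],ly[0])).round(1)); return m,ly/np.linalg.norm(ly)
print("RACK");m,y=pose([(156.2,178),(228.7,170.4),(231.7,202.8),(159.2,210.7)],6,78,170); print("bay",m+40*y,"spare",m-40*y)
pp=P([(173.5,181.5),(174.8,195.9)],63); print("ports",pp,pp.mean(0)); 
print("tri ports",tri((174.1,188.7),(388.45,191)))
print("CLAMP");m,y=pose([(356.4,196.7),(439.1,173.6),(450.8,210),(367.6,233.6)],12,90,200); print("bay",m-55*y,"knob",m+58*y)
print("knob",onz("top",385,206.1,88),tri((386.5,205.5),(217,214.5)))
# moving jaw face in top crop (top edge z55): fixed and moving
c=lambda x,y:(352+x*.26,165+y*.26)
print("fixed face", P([c(322,65),c(340,135)],55).mean(0)@y-(m-55*y)@y)
print("mov face", P([c(260,88),c(282,160)],55).mean(0)@y-(m-55*y)@y)
for n,px,z in(("flask",(261,148),0),("beaker",(306,150),0),("jar",(320,274),70)): print(n,onz("top",*px,z))
```

```text
RACK
centre [572.7 228.1] len 167.8 wid 76.55102702033636 y-axis dir [-0.103  0.995] ang 95.9
bay [568.60801291 267.87855305] spare [576.87094466 188.30642251]
ports [[583.38538237 263.28638516]
 [551.36785727 259.71545396]] [567.37661982 261.50091956]
tri ports (array([570.7, 266.7,  47. ]), np.float64(3.3))
CLAMP
centre [ 539.5 -253.3] len 199.2 wid 87.96299021241099 y-axis dir [-0.266  0.964] ang 105.5
bay [ 554.13911873 -306.34610547] knob [ 524.03064369 -197.43109396]
knob [ 523.40177016 -194.89244003   88.        ] (array([ 525.5, -196.8,   86.1]), np.float64(3.7))
fixed face -15.043395542565065
mov face 22.434916673983423
flask [673.73675023  73.7906906    0.        ]
beaker [668.466386   -31.73188089   0.        ]
jar [380.24396004 -55.34538188  70.        ]
```

```bash
python3 -m pendant '[[[0.37,0.81,0],[0,0,-0.1],0.1],[[0.37,0.81,0],[0,0,-0.1],0.1],[[0.37,0.81,0],[0,0,-0.1],0.1],[[0.37,0.81,0],[0,0,-0.1],0.1],[[0.37,0.81,0],[0,0,-0.1],0.1],[[0.37,0.81,0],[0,0,-0.1],0.1],[[0.37,0.81,0],[0,0,-0.1],0.1],[[0.37,0.81,0],[0,0,-0.1],0.1],[[0.37,0.81,0],[0,0,-0.1],0.1],[[0.37,0.81,0],[0,0,-0.1],0.1]]'
python3 -m pendant '[[[0.37,0.81,0],[0,0,-0.1],0.1],[[0.37,0.81,0],[0,0,-0.1],0.1],[[0.37,0.81,0],[0,0,-0.1],0.1],[[0.37,0.81,0],[0,0,-0.1],0.1],[[0.37,0.81,0],[0,0,-0.1],0.1],[[0.37,0.81,0],[0,0,-0.1],0.1],[[0.37,0.81,0],[0,0,-0.1],0.1],[[0.37,0.81,0],[0,0,-0.1],0.1],[[0.37,0.81,0],[0,0,-0.1],0.1],[[0.37,0.81,0],[0,0,-0.1],0.1]]'
```

```text
time: 0.93
tool_pos: [349.3, -223.5, 215.5]
tcp_rot: [-3.141, 0.0, 0.35]
contact_force: [1.3, -1.3, -1.0]
grip_width: 50.8
finger_force: 0.0
time: 1.77
tool_pos: [460.3, 19.5, 215.5]
tcp_rot: [-3.142, 0.001, 0.23]
contact_force: [-0.0, -0.3, 0.6]
grip_width: 50.3
finger_force: 0.0
```

```bash
python3 -m pendant '[[[0.36,0.81,0],[0,0,-0.1],0.1],[[0.36,0.81,0],[0,0,-0.1],0.1],[[0.36,0.81,0],[0,0,-0.1],0.1],[[0.36,0.81,0],[0,0,-0.1],0.1],[[0.36,0.81,0],[0,0,-0.1],0.1],[[0.36,0.81,-0.5],[0,0,-0.11],0.1],[[0.36,0.81,-0.5],[0,0,-0.11],0.1],[[0.36,0.81,-0.5],[0,0,-0.11],0.1],[[0.36,0.81,-0.5],[0,0,-0.11],0.1],[[0.36,0.81,-0.5],[0,0,-0.11],0.1]]'
python3 - <<'E'
from h import *
a=bot.capture("top");b=bot.capture("scene");o=bot.get_obs();print(o["tool_pos"],o["tcp_rot"])
r=lambda im,x,y,w,h:cv2.resize(im[y:y+h,x:x+w],(400,300),interpolation=cv2.INTER_CUBIC)
cv2.imwrite("pics/g1.png",np.hstack([r(a,130,140,120,90),r(b,320,130,120,90)]))
E
```

```text
time: 2.6
tool_pos: [568.2, 262.3, 139.4]
tcp_rot: [3.141, 0.001, 0.104]
contact_force: [0.2, -0.1, 0.2]
grip_width: 50.7
finger_force: 0.0
[567.06625229 263.6734414  136.72404729] [3.14121757 0.00543367 0.10731873]
```

View pics/g1.png

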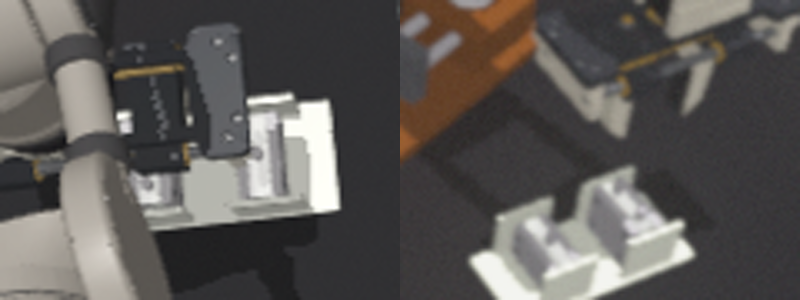

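The gripper is above the left (two-port) bay, aligned with the rack. I'll check the cell's y with the scene ray at port-top height.

Run:
```python
from h import *
for p in((385.5,187.2),(391.4,194.9)): print(onz("scene",*p,63))
print(proj("scene",(567,262,63)),proj("scene",(569,268,63)))
# spare port top z=6+34+11?, 
print(onz("top",150+250*.23,155+135*.23,51),onz("scene",332+148*.22,170+147*.22,51))
```

```text
[568.10587588 258.08152562  63.        ]
[598.26003888 259.72506895  63.        ]
[386.60256124 186.55468271] [388.93599793 186.51495627]
[574.98210475 190.26577017  51.        ] [588.75509    187.05024146  51.        ]
```

Run:
```python
from h import *
print(proj("scene",(567.1,263.7,119.7)),proj("scene",(570,238,119.7)),proj("scene",(564.5,289,119.7)))
# rack corners in scene, z=6 (crop px -> full)
for q in((40,172),(108,262),(348,165)): print(onz("scene",332+q[0]*.22,170+q[1]*.22,6))
# clamp corners scene z=12
for q in((27,190),(98,290),(370,138)): print(onz("scene",150+q[0]*.25,205+q[1]*.25,12))
```

```text
[390.72586636 171.58584529] [382.4642121  174.72345617] [398.80978859 168.59861698]
[551.14595418 139.97524268   6.        ]
[627.49731948 148.47774901   6.        ]
[609.35730163 317.82035983   6.        ]
[ 533.21207956 -359.38723975   12.        ]
[ 621.11138352 -333.89805173   12.        ]
[ 567.44874133 -145.46421253   12.        ]
```

```bash
python3 -m pendant '[[[0,0,-0.5],[0,0,0],0.2],[[0,0,-0.5],[0,0,0],0.2],[[0,0,-0.5],[0,0,0],0.2],[[0,0,-0.5],[0,0,0],0.2],[[0,0,-0.4],[0,0,0],0.2],[[0,0,-0.3],[0,0,0],0.2],[[0,0,-0.2],[0,0,0],0.2],[[0,0,-0.1],[0,0,0],0.2],[[0,0,0],[0,0,0],0.2],[[0,0,0],[0,0,0],0.2]]'
```

```text
time: 3.53
tool_pos: [568.5, 261.2, 51.3]
tcp_rot: [-3.142, -0.001, 0.105]
contact_force: [0.3, 0.4, -0.8]
grip_width: 55.0
finger_force: 0.0
```

```bash
python3 -m pendant '[[[0,0,-0.2],[0,0,0],0.2],[[0,0,-0.2],[0,0,0],0.2],[[0,0,-0.1],[0,0,0],0.2],[[0,0,0],[0,0,0],0.2],[[0,0,0],[0,0,0],-0.5],[[0,0,0],[0,0,0],-0.5],[[0,0,0],[0,0,0],-0.5],[[0,0,0],[0,0,0],-0.5],[[0,0,0],[0,0,0],-0.5],[[0,0,0],[0,0,0],-0.5]]'
```

```text
time: 4.37
tool_pos: [568.4, 261.4, 36.1]
tcp_rot: [-3.141, -0.001, 0.105]
contact_force: [-0.3, 1.1, 1.0]
grip_width: 29.7
finger_force: 29.9
```

```bash
python3 -m pendant '[[[0,0,0.2],[0,0,0],-0.5],[[0,0,0.4],[0,0,0],-0.5],[[0,0,0.4],[0,0,0],-0.5],[[0,0,0.4],[0,0,0],-0.5],[[0,0,0.4],[0,0,0],-0.5],[[0,0,0.4],[0,0,0],-0.5],[[0,-0.1,0.3],[0,0,0],-0.5],[[-0.1,-0.3,0.1],[0,0,0],-0.5],[[-0.1,-0.5,0],[0,0,0.1],-0.5],[[-0.1,-0.5,0],[0,0,0.1],-0.5]]'
python3 -m pendant '[[[-0.1,-0.6,0],[0,0,0.15],-0.5],[[-0.1,-0.6,0],[0,0,0.15],-0.5],[[-0.1,-0.6,0],[0,0,0.15],-0.5],[[-0.1,-0.6,0],[0,0,0.15],-0.5],[[-0.1,-0.6,0],[0,0,0.15],-0.5],[[-0.1,-0.6,0],[0,0,0.15],-0.5],[[-0.1,-0.6,0],[0,0,0.15],-0.5],[[-0.1,-0.6,0],[0,0,0.15],-0.5],[[0,-0.5,0],[0,0,0],-0.5],[[0,-0.3,0],[0,0,0],-0.5]]'
```

```text
time: 5.2
tool_pos: [558.7, 218.2, 114.2]
tcp_rot: [3.141, -0.0, 0.13]
contact_force: [-0.2, -0.0, -2.3]
grip_width: 29.6
finger_force: 29.8
time: 6.03
tool_pos: [534.4, 49.0, 113.9]
tcp_rot: [3.141, 0.001, 0.271]
contact_force: [0.3, 0.0, -2.5]
grip_width: 29.5
finger_force: 29.8
```

```bash
python3 -m pendant '[[[0,0,-0.4],[0,0,0],-0.5],[[0,0,-0.5],[0,0,0],-0.5],[[0,0,-0.5],[0,0,0],-0.5],[[0,0,-0.4],[0,0,0],-0.5],[[0,0,-0.3],[0,0,0],-0.5],[[0,0,-0.3],[0,0,0],-0.5],[[0,0,-0.15],[0,0,0],-0.5],[[0,0,-0.1],[0,0,0],-0.5],[[0,0,-0.07],[0,0,0],-0.5],[[0,0,0],[0,0,0],-0.5]]'
```

```text
time: 6.87
tool_pos: [535.3, 51.1, 32.1]
tcp_rot: [3.141, -0.0, 0.273]
contact_force: [-0.3, 0.4, -1.9]
grip_width: 29.1
finger_force: 29.8
```

```bash
python3 -m pendant '[[[0,0,-0.04],[0,0,0],-0.5],[[0,0,-0.02],[0,0,0],-0.5],[[0,0,0],[0,0,0],-0.5],[[0,0,0],[0,0,0],0.1],[[0,0,0],[0,0,0],0.2],[[0,0,0],[0,0,0],0.2],[[0,0,0],[0,0,0],0.2],[[0,0,0.3],[0,0,0],0.2],[[0,0,0.5],[0,0,0],0.2],[[0,0,0.5],[0,0,0],0.2]]'
python3 -m pendant '[[[0,0,0.5],[0,0,0],0.2],[[0,0,0.5],[0,0,0],0.9],[[0,0,0.2],[0,0,1],0.9],[[0,0,0],[0,0,1],0.9],[[0,0,0],[0,0,1],0.9],[[0,0,0],[0,0,1],0.9],[[0,0,0],[0,0,1],0.9],[[0,0,0],[0,0,1],0.9],[[0,0,0],[0,0,1],0.9],[[0,0,0],[0,0,1],0.9]]'
```

```text
time: 7.7
tool_pos: [535.0, 51.1, 70.1]
tcp_rot: [-3.141, 0.001, 0.273]
contact_force: [1.0, 0.3, 0.3]
grip_width: 55.1
finger_force: 0.0
time: 8.53
tool_pos: [535.3, 51.1, 106.2]
tcp_rot: [3.141, -0.0, 1.239]
contact_force: [-0.6, -2.0, -0.1]
grip_width: 87.5
finger_force: 0.0
```

```bash
python3 -m pendant '[[[0,0,0],[0,0,1],0.9],[[0,0,0],[0,0,1],0.9],[[0,0,0],[0,0,1],0.9],[[0,0,0],[0,0,1],0.9],[[0,0,0],[0,0,1],0.9],[[0,0,0],[0,0,0.02],0.9],[[0,0,0],[0,0,0],0.9],[[0,0,0],[0,0,0],0.9],[[0,0,0],[0,0,0],0.9],[[0,0,0],[0,0,0],0.9]]'
python3 - <<'E'
from h import *
a=bot.capture("top");b=bot.capture("scene");o=bot.get_obs();print(o["tool_pos"],o["tcp_rot"])
cv2.imwrite("pics/b2.png",b);cv2.imwrite("pics/a2.png",a)
r=lambda im,x,y,w,h:cv2.resize(im[y:y+h,x:x+w],(400,400),interpolation=cv2.INTER_CUBIC)
print(proj("scene",(535,51,57)),proj("top",(535,51,57)))
u,v=proj("scene",(535,51,40)).astype(int)
p,q=proj("top",(535,51,40)).astype(int)
print(u,v,p,q)
cv2.imwrite("pics/g2.png",np.hstack([r(a,p-40,q-40,80,80),r(b,u-40,v-40,80,80)]))
E
```

```text
time: 9.37
tool_pos: [535.2, 51.1, 105.5]
tcp_rot: [3.141, 0.0, 1.834]
contact_force: [0.0, 0.1, 0.1]
grip_width: 87.0
finger_force: 0.0
[535.1640945   51.10678428 105.36607734] [3.14150685e+00 2.55990969e-05 1.83424949e+00]
[309.35059842 199.56411823] [270.2104323  203.23507335]
309 203 270 204
```

View pics/g2.png

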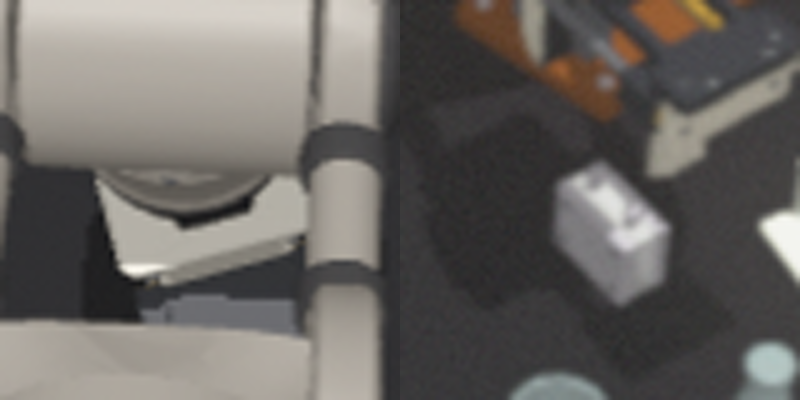

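The cell stands upright on the bench under the gripper (scene crop top face at ≈(311,205) full px) and is aligned with it. I'll descend and grip it by its ends.

```bash
python3 -m pendant '[[[0,0,-0.4],[0,0,0.04],0.9],[[0,0,-0.5],[0,0,0.04],0.9],[[0,0,-0.5],[0,0,0],0.9],[[0,0,-0.4],[0,0,0],0.9],[[0,0,-0.3],[0,0,0],0.9],[[0,0,-0.2],[0,0,0],0.9],[[0,0,-0.1],[0,0,0],0.9],[[0,0,-0.05],[0,0,0],0.9],[[0,0,0],[0,0,0],0.9],[[0,0,0],[0,0,0],0.9]]'
python3 -m pendant '[[[0,0,0],[0,0,0],0.1],[[0,0,0],[0,0,0],0.1],[[0,0,0],[0,0,0],0.1],[[0,0,0],[0,0,0],0.1],[[0,0,0],[0,0,0],0.1],[[0,0,0],[0,0,0],0.1],[[0,0,0],[0,0,0],0.1],[[0,0,0],[0,0,0],0.1],[[0,0,0],[0,0,0],0.1],[[0,0,0],[0,0,0],0.1]]'
```

```text
time: 10.3
tool_pos: [535.6, 51.1, 32.3]
tcp_rot: [3.141, 0.0, 1.845]
contact_force: [0.0, 0.0, 0.3]
grip_width: 87.3
finger_force: 0.0
time: 11.13
tool_pos: [535.6, 51.1, 32.1]
tcp_rot: [3.14, 0.0, 1.845]
contact_force: [1.7, 0.8, 2.0]
grip_width: 56.9
finger_force: 30.0
```

```bash
python3 -m pendant '[[[0,0,0.2],[0,0,0],0.1],[[0,0,0.4],[0,0,0],0.1],[[0,0,0.5],[0,0,0],0.1],[[0,0,0.5],[0,0,0],0.1],[[0,0,0.5],[0,0,0],0.1],[[0,0,0.5],[0,0,0],0.1],[[0,-0.1,0.5],[0,0,0],0.1],[[0,-0.3,0.3],[0,0,0],0.1],[[0,-0.5,0.1],[0,0,0],0.1],[[0,-0.6,0],[0,0,0],0.1]]'
python3 -m pendant '[[[0.05,-0.8,0],[0,0,0],0.1],[[0.05,-0.9,0],[0,0,0],0.1],[[0.05,-0.9,0],[0,0,0],0.1],[[0.05,-0.9,0],[0,0,0],0.1],[[0.05,-0.9,0],[0,0,0],0.1],[[0.05,-0.9,0],[0,0,0],0.1],[[0.05,-0.9,0],[0,0,0],0.1],[[0.05,-0.9,0],[0,0,0],0.1],[[0.05,-0.9,0],[0,0,0],0.1],[[0.05,-0.9,0],[0,0,0],0.1]]'
python3 -m pendant '[[[0.05,-0.6,0],[0,0,0],0.1],[[0.05,-0.3,0],[0,0,0],0.1],[[0,-0.2,0],[0,0,0],0.1],[[0,-0.1,0],[0,0,0],0.1],[[0,0,0],[0,0,0],0.1],[[0,0,0],[0,0,0],0.1],[[0,0,0],[0,0,0],0.1],[[0,0,0],[0,0,0],0.1],[[0,0,0],[0,0,0],0.1],[[0,0,0],[0,0,0],0.1]]'
```

```text
time: 11.97
tool_pos: [534.9, 5.8, 137.5]
tcp_rot: [3.141, 0.0, 1.846]
contact_force: [0.6, -0.2, -2.0]
grip_width: 57.1
finger_force: 30.0
time: 12.8
tool_pos: [548.9, -262.4, 136.1]
tcp_rot: [-3.14, -0.002, 1.844]
contact_force: [-0.0, -0.0, -2.4]
grip_width: 56.7
finger_force: 30.0
time: 13.63
tool_pos: [553.3, -296.5, 137.0]
tcp_rot: [3.141, 0.0, 1.845]
contact_force: [0.9, 0.2, -3.0]
grip_width: 57.0
finger_force: 30.0
```

```bash
python3 -m pendant '[[[0,-0.1,-0.2],[0,0,0],0.1],[[0,-0.15,-0.3],[0,0,0],0.1],[[0,0,-0.3],[0,0,0],0.1],[[0,0,-0.3],[0,0,0],0.1],[[0,0,-0.2],[0,0,0],0.1],[[0,0,-0.1],[0,0,0],0.1],[[0,0,0],[0,0,0],0.1],[[0,0,0],[0,0,0],0.1],[[0,0,0],[0,0,0],0.1],[[0,0,0],[0,0,0],0.1]]'
python3 - <<'E'
from h import *
a=bot.capture("top");b=bot.capture("scene");o=bot.get_obs();print(o["tool_pos"],o["tcp_rot"])
cv2.imwrite("pics/b3.png",b);cv2.imwrite("pics/a3.png",a)
r=lambda im,x,y,w,h:cv2.resize(im[y:y+h,x:x+w],(400,400),interpolation=cv2.INTER_CUBIC)
u,v=proj("scene",(554,-304,50)).astype(int); p,q=proj("top",(554,-304,50)).astype(int); print(u,v,p,q)
cv2.imwrite("pics/g3.png",np.hstack([r(a,p-50,q-35,80,80),r(b,u-35,v-40,80,80)]))
E
```

```text
time: 14.47
tool_pos: [553.5, -304.6, 95.4]
tcp_rot: [3.141, 0.001, 1.845]
contact_force: [0.9, -0.7, -2.8]
grip_width: 57.3
finger_force: 30.0
[ 553.37363415 -304.48548276   95.31413566] [3.14095787e+00 6.56081396e-04 1.84485745e+00]
178 243 430 194
```

View pics/g3.png

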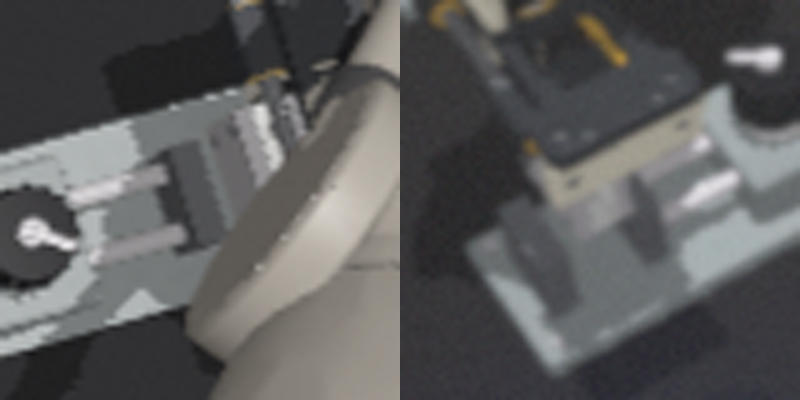

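Run:
```python
from h import *
ex=np.array([np.cos(.274),np.sin(.274),0]); ey=np.array([-ex[1],ex[0],0]); c=np.array([553.4,-304.5,0])
for nm,l in(("+x +y top",(29,15,109)),("+x -y top",(29,-15,109)),("-x +y top",(-29,15,109)),("+x+y bot",(29,15,63)),("-x+y bot",(-29,15,63))):
    P=c+ex*l[0]+ey*l[1]+[0,0,l[2]]; print(nm,((proj("top",P)-[380,159])*5).round(),((proj("scene",P)-[143,203])*5).round())
m=np.array([554.1,-306.3,0])
print("jaws (top pose) left panel / right panel")
for l in((23,22.4,55),(-23,22.4,55),(23,37,55),(-23,37,55),(23,-15,55),(-23,-15,55),(23,22.4,12),(-23,-15,12)):
    P=m+ex*l[0]+ey*l[1]+[0,0,l[2]]; print(l,((proj("top",P)-[380,159])*5).round(),((proj("scene",P)-[143,203])*5).round())
a=cv2.imread("pics/a3.png");b=cv2.imread("pics/b3.png")
r=lambda im,x,y,w,h:cv2.resize(im[y:y+h,x:x+w],(400,400),interpolation=cv2.INTER_CUBIC)
f=lambda im,x,y:cv2.convertScaleAbs(cv2.resize(im[y:y+40,x:x+40],(400,400),interpolation=cv2.INTER_CUBIC),alpha=1.6)
cv2.imwrite("pics/g3b.png",np.hstack([f(a,405,165),f(cv2.imread("pics/top0.png"),415,170)]))
```

```text
+x +y top [238. 101.] [216. 153.]
+x -y top [306.  82.] [159. 182.]
-x +y top [281. 232.] [156.  75.]
+x+y bot [208. 121.] [228. 211.]
-x+y bot [249. 246.] [170. 134.]
jaws (top pose) left panel / right panel
(23, 22.4, 55) [196. 140.] [234. 208.]
(-23, 22.4, 55) [228. 239.] [188. 147.]
(23, 37, 55) [164. 149.] [260. 194.]
(-23, 37, 55) [196. 248.] [214. 134.]
(23, -15, 55) [276. 117.] [166. 244.]
(-23, -15, 55) [308. 216.] [121. 182.]
(23, 22.4, 12) [170. 155.] [245. 259.]
(-23, -15, 12) [279. 229.] [134. 234.]
```

View pics/g3b.png

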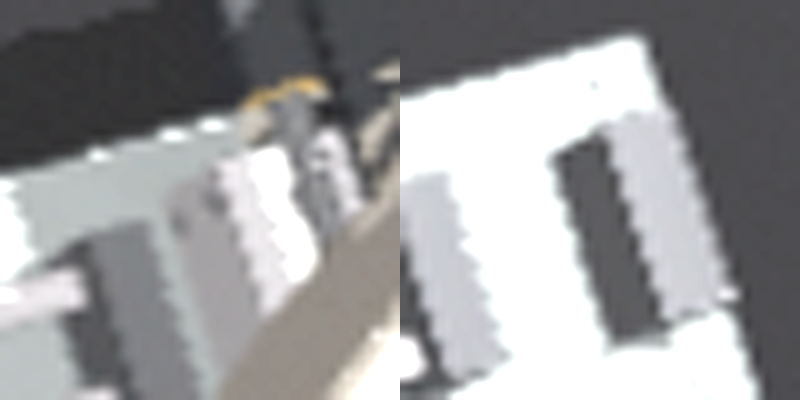

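The cell's edges (top px (427,181) and (422,184)) match the prediction within 1 px. The jaw faces, at px ≈(420.5,187.5) and (435.7,182.5), leave about 36 mm. I'll shift 1 mm or so and lower.

```bash
python3 -m pendant '[[[0.02,0.04,-0.1],[0,0,0],0.1],[[0,0,-0.15],[0,0,0],0.1],[[0,0,-0.15],[0,0,0],0.1],[[0,0,-0.15],[0,0,0],0.1],[[0,0,-0.15],[0,0,0],0.1],[[0,0,-0.15],[0,0,0],0.1],[[0,0,-0.15],[0,0,0],0.1],[[0,0,-0.1],[0,0,0],0.1],[[0,0,0],[0,0,0],0.1],[[0,0,0],[0,0,0],0.1]]'
```

```text
time: 15.4
tool_pos: [553.7, -303.2, 61.6]
tcp_rot: [-3.141, -0.0, 1.845]
contact_force: [-0.2, -0.3, -1.8]
grip_width: 56.7
finger_force: 30.0
```

No contact. I'll continue to the bed.

```bash
python3 -m pendant '[[[0,0,-0.1],[0,0,0],0.1],[[0,0,-0.1],[0,0,0],0.1],[[0,0,-0.1],[0,0,0],0.1],[[0,0,-0.1],[0,0,0],0.1],[[0,0,-0.05],[0,0,0],0.1],[[0,0,-0.05],[0,0,0],0.1],[[0,0,-0.05],[0,0,0],0.1],[[0,0,0],[0,0,0],0.1],[[0,0,0],[0,0,0],0.1],[[0,0,0],[0,0,0],0.1]]'
```

```text
time: 16.23
tool_pos: [553.7, -303.3, 45.3]
tcp_rot: [3.142, 0.0, 1.845]
contact_force: [0.5, -1.8, -3.6]
grip_width: 57.0
finger_force: 30.0
```

```bash
python3 -m pendant '[[[0,0,-0.03],[0,0,0],0.1],[[0,0,0],[0,0,0],0.1],[[0,0,0],[0,0,0],0.3],[[0,0,0],[0,0,0],0.6],[[0,0,0],[0,0,0],0.8],[[0,0,0],[0,0,0],0.8],[[0,0,0],[0,0,0],0.8],[[0,0,0.3],[0,0,0],0.8],[[0,0,0.5],[0,0,0],0.8],[[0,0,0.5],[0,0,0],0.8]]'
python3 -m pendant '[[[0,0,0.6],[0,0,0],0.8],[[0,0,0.6],[0,0,0],0.8],[[0,0,0.6],[0,0,0],0.8],[[0,0,0.6],[0,0,0],0.8],[[0,0.2,0.4],[0,0,0.5],0.8],[[0,0.4,0.1],[0,0,1],0.8],[[-0.1,0.4,0],[0,0,1],0.8],[[-0.1,0.4,0],[0,0,1],0.8],[[-0.1,0.4,0],[0,0,1],0.8],[[-0.1,0.4,0],[0,0,1],0.8]]'
```

```text
time: 17.07
tool_pos: [553.5, -303.0, 84.1]
tcp_rot: [-3.141, -0.001, 1.845]
contact_force: [0.5, 0.4, 1.3]
grip_width: 82.8
finger_force: 0.0
time: 17.9
tool_pos: [541.6, -236.6, 171.3]
tcp_rot: [3.141, 0.001, 2.511]
contact_force: [0.5, 0.7, 0.2]
grip_width: 82.3
finger_force: 0.0
```

```bash
python3 -m pendant '[[[-0.08,0.2,0],[0,0,1],0.4],[[-0.08,0.2,0],[0,0,1],0.4],[[-0.08,0.2,0],[0,0,1],0.4],[[-0.08,0.2,0],[0,0,1],0.4],[[-0.08,0.2,0],[0,0,1],0.4],[[-0.08,0.2,0],[0,0,1],0.4],[[-0.08,0.1,0],[0,0,1],0.4],[[-0.02,0.03,0],[0,0,1],0.4],[[0,0,0],[0,0,1],0.4],[[0,0,0],[0,0,0],0.4]]'
python3 - <<'E'
from h import *
a=bot.capture("top");b=bot.capture("scene");o=bot.get_obs();print(o["tool_pos"],o["tcp_rot"],o["joint_positions"])
cv2.imwrite("pics/b4.png",b);cv2.imwrite("pics/a4.png",a)
r=lambda im,x,y,w,h:cv2.resize(im[y:y+h,x:x+w],(400,400),interpolation=cv2.INTER_CUBIC)
cv2.imwrite("pics/g4.png",np.hstack([r(a,380,155,80,80),r(b,143,190,100,100)]))
E
```

```text
time: 18.73
tool_pos: [524.5, -197.2, 171.3]
tcp_rot: [-3.141, 0.001, -2.694]
contact_force: [-0.0, -0.3, 0.3]
grip_width: 64.2
finger_force: 0.0
[ 524.43333942 -197.34540969  171.02753723] [-3.14113952e+00  4.13392862e-04 -2.70225271e+00] [-4.96722862e-01  4.43967130e-01  1.49474022e+00  6.88052902e-05
  1.20227530e+00 -2.50688381e+00]
```

View pics/g4.png

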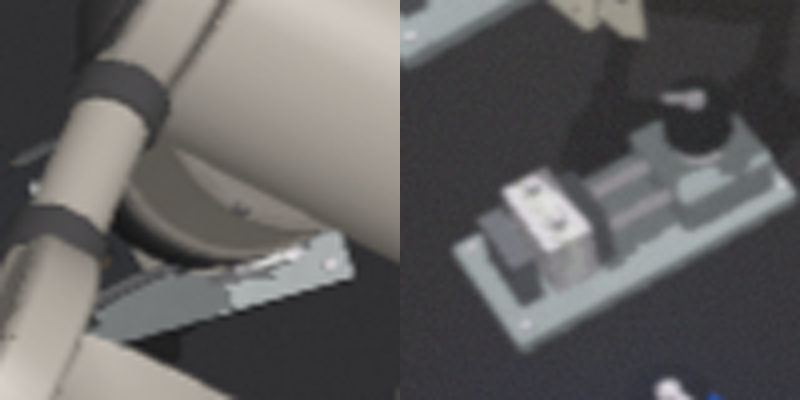

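The cell stands upright between the jaws (scene crop (545,215)). The pointer on the knob points left (685,98). I'll descend on the knob and grip it.

```bash
python3 -m pendant '[[[0,0,-0.4],[0,0,0],0.4],[[0,0,-0.5],[0,0,0],0.4],[[0,0,-0.5],[0,0,0],0.4],[[0,0,-0.5],[0,0,0],0.4],[[0,0,-0.5],[0,0,0],0.4],[[0,0,-0.4],[0,0,0],0.4],[[0,0,-0.3],[0,0,0],0.4],[[0,0,-0.15],[0,0,0],0.4],[[0,0,0],[0,0,0],0.4],[[0,0,0],[0,0,0],0.4]]'
python3 -m pendant '[[[0,0,0],[0,0,0],-0.2],[[0,0,0],[0,0,0],-0.2],[[0,0,0],[0,0,0],-0.2],[[0,0,0],[0,0,0],-0.2],[[0,0,0],[0,0,0],-0.2],[[0,0,0],[0,0,0],-0.2],[[0,0,0],[0,0,0],-0.2],[[0,0,0],[0,0,0],-0.2],[[0,0,0],[0,0,0],-0.2],[[0,0,0],[0,0,0],-0.2]]'
python3 -c "
from h import *
o=bot.get_obs();print(o['tool_pos'],o['contact_force'],o['moment'],o['joint_positions'])"
```

```text
time: 19.67
tool_pos: [524.6, -197.4, 73.3]
tcp_rot: [-3.141, 0.0, -2.699]
contact_force: [0.4, 0.6, 0.4]
grip_width: 64.2
finger_force: 0.0
time: 20.5
tool_pos: [524.7, -197.6, 73.3]
tcp_rot: [-3.141, 0.001, -2.698]
contact_force: [0.1, -0.9, 4.9]
grip_width: 40.2
finger_force: 30.0
[ 524.67747959 -197.56095282   73.31599047] [ 0.1316212  -0.9064858   4.93302031] [-0.10641339 -0.15588764 -0.04621027] [-4.96799476e-01  5.54347845e-01  1.61012633e+00 -3.47608740e-05
  9.76148057e-01 -2.51071758e+00]
```

```bash
S="from h import *
o=bot.get_obs();print(o['contact_force'].round(1),o['moment'].round(3),o['joint_positions'][5])"
python3 -m pendant '[[[0,0,0],[0,0,-0.5],-0.2],[[0,0,0],[0,0,-0.8],-0.2],[[0,0,0],[0,0,-0.8],-0.2],[[0,0,0],[0,0,-0.8],-0.2],[[0,0,0],[0,0,-0.8],-0.2],[[0,0,0],[0,0,-0.8],-0.2],[[0,0,0],[0,0,-0.8],-0.2],[[0,0,0],[0,0,-0.8],-0.2],[[0,0,0],[0,0,-0.8],-0.2],[[0,0,0],[0,0,-0.8],-0.2]]'
python3 -c "$S"
python3 -m pendant '[[[0,0,0],[0,0,-0.8],-0.2],[[0,0,0],[0,0,-0.8],-0.2],[[0,0,0],[0,0,-0.8],-0.2],[[0,0,0],[0,0,-0.8],-0.2],[[0,0,0],[0,0,-0.8],-0.2],[[0,0,0],[0,0,-0.8],-0.2],[[0,0,0],[0,0,-0.8],-0.2],[[0,0,0],[0,0,-0.8],-0.2],[[0,0,0],[0,0,-0.8],-0.2],[[0,0,0],[0,0,-0.8],-0.2]]'
python3 -c "$S"
```

```text
time: 21.33
tool_pos: [524.7, -195.6, 73.3]
tcp_rot: [3.139, -0.001, 2.656]
contact_force: [1.3, 6.2, 6.0]
grip_width: 40.1
finger_force: 30.0
[1.3 6.2 6. ] [ 1.326 -0.459  0.097] -1.582163431335901
time: 22.17
tool_pos: [526.4, -194.7, 73.4]
tcp_rot: [3.137, -0.003, 1.696]
contact_force: [8.0, 10.7, 3.2]
grip_width: 40.4
finger_force: 30.0
[ 8.  10.7  3.2] [ 1.885 -1.668  0.063] -0.6221052397398498
```

```bash
python3 - <<'E'
from h import *
b=bot.capture("scene"); cv2.imwrite("pics/b5.png",b)
E
S="from h import *
o=bot.get_obs();print(o['contact_force'].round(1),o['moment'].round(3),o['joint_positions'][5])"
python3 -m pendant '[[[0.03,0.04,0],[0,0,0],-0.2],[[0.02,0.04,0],[0,0,-0.4],-0.2],[[0,0,0],[0,0,-0.5],-0.2],[[0,0,0],[0,0,-0.5],-0.2],[[0,0,0],[0,0,-0.5],-0.2],[[0,0,0],[0,0,-0.5],-0.2],[[0,0,0],[0,0,-0.5],-0.2],[[0,0,0],[0,0,-0.5],-0.2],[[0,0,0],[0,0,-0.5],-0.2],[[0,0,0],[0,0,-0.2],-0.2]]'
python3 -c "$S"
```

```text
time: 23.05
tool_pos: [527.7, -194.4, 73.4]
tcp_rot: [3.138, -0.001, 1.206]
contact_force: [5.7, 1.9, 2.2]
grip_width: 40.3
finger_force: 30.0
[5.7 1.9 2.2] [ 0.35  -1.151  0.074] -0.12660065166671094
```

```bash
S="from h import *
o=bot.get_obs();print(o['contact_force'].round(1),o['moment'].round(3),o['joint_positions'][5])"
python3 -m pendant '[[[0.03,0,0],[0,0,-0.5],-0.2],[[0,0,0],[0,0,-0.5],-0.2],[[0,0,0],[0,0,-0.5],-0.2],[[0,0,0],[0,0,-0.5],-0.2],[[0,0,0],[0,0,-0.3],-0.2],[[0,0,0],[0,0,0],-0.2],[[0,0,0],[0,0,0],-0.2],[[0,0,0],[0,0,0],-0.2],[[0,0,0],[0,0,0],-0.2],[[0,0,0],[0,0,0],-0.2]]'
python3 -c "$S"
python3 -m pendant '[[[0,0,0],[0,0,-0.3],-0.2],[[0,0,0],[0,0,-0.3],-0.2],[[0,0,0],[0,0,-0.3],-0.2],[[0,0,0],[0,0,-0.3],-0.2],[[0,0,0],[0,0,-0.3],-0.2],[[0,0,0],[0,0,-0.3],-0.2],[[0,0,0],[0,0,-0.3],-0.2],[[0,0,0],[0,0,-0.3],-0.2],[[0,0,0],[0,0,-0.3],-0.2],[[0,0,0],[0,0,-0.3],-0.2]]'
python3 -c "$S"
```

```text
time: 23.88
tool_pos: [528.2, -194.7, 73.4]
tcp_rot: [3.139, -0.002, 0.934]
contact_force: [5.4, 1.1, 1.8]
grip_width: 40.2
finger_force: 30.0
[5.4 1.1 1.8] [ 0.257 -1.062 -0.012] 0.14595083456273453
time: 24.72
tool_pos: [528.8, -195.3, 73.4]
tcp_rot: [3.138, -0.003, 0.572]
contact_force: [6.3, -0.3, 0.7]
grip_width: 40.0
finger_force: 30.0
[ 6.3 -0.3  0.7] [-0.087 -1.238  0.123] 0.5075561522162864
```

```bash
S="from h import *
o=bot.get_obs();print(o['contact_force'].round(1),o['moment'].round(3),o['joint_positions'][5])"
python3 -m pendant '[[[0.03,0,0],[0,0,-0.2],-0.2],[[0,0,0],[0,0,-0.2],-0.2],[[0,0,0],[0,0,-0.2],-0.2],[[0,0,0],[0,0,-0.2],-0.2],[[0,0,0],[0,0,-0.2],-0.2],[[0,0,0],[0,0,-0.2],-0.2],[[0,0,0],[0,0,-0.2],-0.2],[[0,0,0],[0,0,-0.2],-0.2],[[0,0,0],[0,0,-0.2],-0.2],[[0,0,0],[0,0,-0.2],-0.2]]'
python3 -c "$S
cv2.imwrite('pics/b6.png',bot.capture('scene'))"
python3 -m pendant '[[[0,0,0],[0,0,-0.2],-0.2],[[0,0,0],[0,0,-0.2],-0.2],[[0,0,0],[0,0,-0.2],-0.2],[[0,0,0],[0,0,-0.2],-0.2],[[0,0,0],[0,0,-0.2],-0.2],[[0,0,0],[0,0,-0.2],-0.2],[[0,0,0],[0,0,-0.2],-0.2],[[0,0,0],[0,0,-0.2],-0.2],[[0,0,0],[0,0,-0.2],-0.2],[[0,0,0],[0,0,-0.2],-0.2]]'
python3 -c "$S
c=bot.capture('scene');cv2.imwrite('pics/b7.png',c)
r=lambda im:cv2.resize(im[205:275,150:220],(400,400),interpolation=cv2.INTER_CUBIC)
cv2.imwrite('pics/g5.png',np.hstack([r(cv2.imread('pics/b4.png')),r(c)]))
d=lambda p:[int(cv2.absdiff(cv2.imread(p),c)[225:280,155:200].max())]
print(d('pics/b5.png'),d('pics/b6.png'))"
```

```text
time: 25.55
tool_pos: [529.0, -195.7, 73.4]
tcp_rot: [3.139, -0.002, 0.332]
contact_force: [5.8, -2.8, 2.3]
grip_width: 40.3
finger_force: 30.0
[ 5.8 -2.8  2.3] [-0.434 -0.995  0.145] 0.7486809443826807
time: 26.43
tool_pos: [529.1, -196.2, 73.4]
tcp_rot: [3.139, -0.003, 0.092]
contact_force: [6.2, -4.2, 1.2]
grip_width: 40.0
finger_force: 30.0
[ 6.2 -4.2  1.2] [-0.774 -1.105  0.151] 0.9886509155609696
[74] [73]
```

View pics/g5.png

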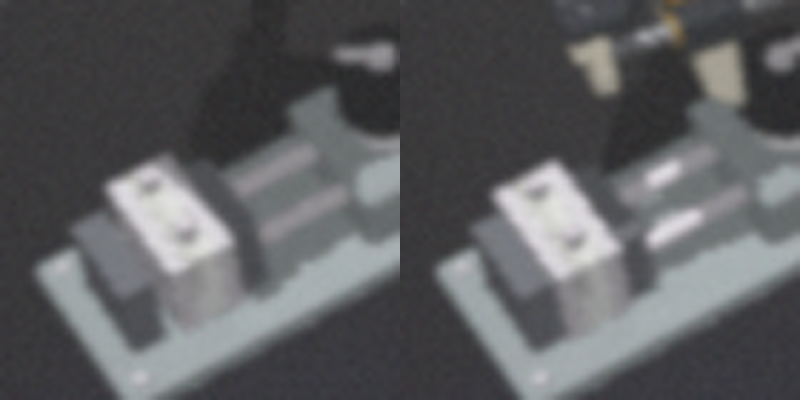

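The moving jaw is now against the cell, and the torque (~0.15 N m) has reached the slip level. I'll turn another ~0.55 rad to be sure of three or more clicks.

```bash
S="from h import *
o=bot.get_obs();print(o['contact_force'].round(1),o['moment'].round(3),o['joint_positions'][5])"
python3 -m pendant '[[[0.02,-0.02,0],[0,0,-0.4],-0.2],[[0,0,0],[0,0,-0.5],-0.2],[[0,0,0],[0,0,-0.5],-0.2],[[0,0,0],[0,0,-0.5],-0.2],[[0,0,0],[0,0,-0.5],-0.2],[[0,0,0],[0,0,-0.5],-0.2],[[0,0,0],[0,0,-0.5],-0.2],[[0,0,0],[0,0,-0.5],-0.2],[[0,0,0],[0,0,-0.4],-0.2],[[0,0,0],[0,0,-0.3],-0.2]]'
python3 -c "$S
c=bot.capture('scene');cv2.imwrite('pics/b8.png',c)
r=lambda p:cv2.resize(cv2.imread(p)[200:230,197:237],(400,300),interpolation=cv2.INTER_CUBIC)
q=lambda p:r('pics/'+p+'.png')
cv2.imwrite('pics/g6.png',np.vstack([np.hstack([q('b5'),q('b6')]),np.hstack([q('b7'),q('b8')])]))"
```

```text
time: 27.32
tool_pos: [529.0, -197.4, 73.4]
tcp_rot: [3.139, -0.003, -0.461]
contact_force: [3.1, -8.2, 2.4]
grip_width: 40.1
finger_force: 30.0
[ 3.1 -8.2  2.4] [-1.23  -0.55   0.148] 1.5415516711451671
```

View pics/g6.png

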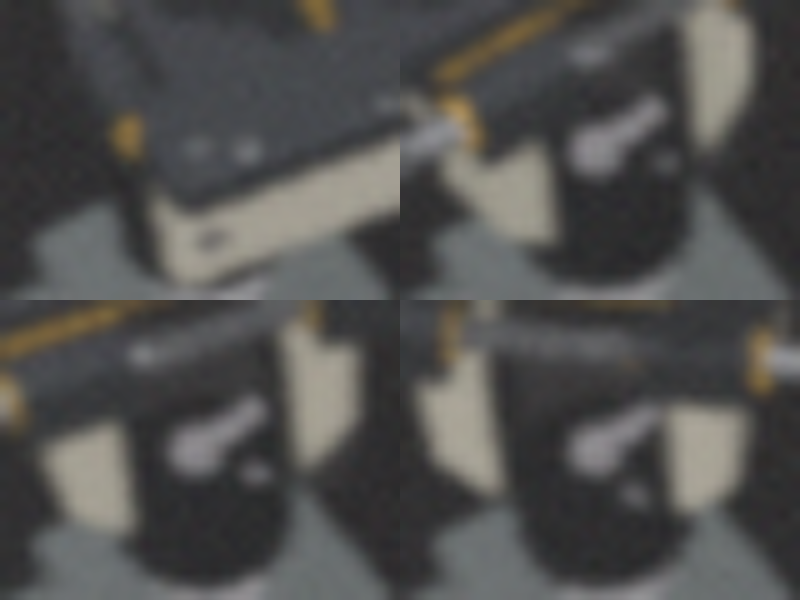

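The pointer stays at the same place and angle (≈(216,214) full px) in the last three frames, while the knob's spot moves round by about 0.79 rad. That means the knob is slipping, with at least 3 clicks. I'll release and retreat.

```bash
python3 -m pendant '[[[0,0,0],[0,0,0],0.1],[[0,0,0],[0,0,0],0.4],[[0,0,0],[0,0,0],0.4],[[0,0,0],[0,0,0],0.4],[[0,0,0.3],[0,0,0],0.4],[[0,0,0.5],[0,0,0],0.4],[[0,0,0.6],[0,0,0],0.4],[[0,0,0.7],[0,0,0],0.4],[[0,0,0.7],[0,0,0],0.4],[[0,0,0.7],[0,0,0],0.4]]'
python3 -m pendant '[[[0,0,0.6],[0,0,0],0.4],[[0,0,0.3],[0,0,0],0.4],[[0,0,0],[0,0,0],0.4],[[0,0,0],[0,0,0],0.4],[[0,0,0],[0,0,0],0.4],[[0,0,0],[0,0,0],0.4],[[0,0,0],[0,0,0],0.4],[[0,0,0],[0,0,0],0.4],[[0,0,0],[0,0,0],0.4],[[0,0,0],[0,0,0],0.4]]'
python3 - <<'E'
from h import *
c=bot.capture("scene"); cv2.imwrite("pics/b9.png",c); p=cv2.imread("pics/b7.png"); z=cv2.imread("pics/scene0.png")
d=lambda x,s:round(float(cv2.absdiff(x,c)[s].mean()),1)
print("cell/jaws vs gripped",d(p,np.s_[235:275,155:195]))
for n,s in(("spare",np.s_[190:222,345:378]),("flask",np.s_[230:262,328:353]),("beaker",np.s_[238:268,288:313]),("jar",np.s_[162:192,242:264])): print(n,d(z,s))
bot.close_job()
E
```

```text
time: 28.2
tool_pos: [527.9, -195.1, 179.4]
tcp_rot: [3.142, 0.001, -0.459]
contact_force: [0.2, 0.4, 0.4]
grip_width: 64.2
finger_force: 0.0
time: 29.03
tool_pos: [528.2, -195.4, 204.6]
tcp_rot: [3.142, 0.001, -0.459]
contact_force: [0.2, -0.4, -0.1]
grip_width: 64.3
finger_force: 0.0
cell/jaws vs gripped 3.8
spare 2.4
flask 1.5
beaker 1.5
jar 7.5
the job is handed in; nothing more can be done
```

The two-port flow cell stands upright in the small grey clamp, gripped with at least 3 clicks of slip (under 1.5 rad since the first click); the gripper is clear and the job was handed in at 29 s. The final scene image showed little change at the spare, flask and beaker; it changed more at the jar, perhaps the arm's shadow, and I did not look closer.

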